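Refit the bench fume extractor and start it

ROBOT

A 7-joint arm with a two-finger parallel gripper is mounted at the origin on the work surface. World frame = base frame: x ahead of the robot, y to its left, z up, the work surface at z = 0. Lengths are in mm, angles in rad, forces in N, time in s.
With the tool pointing down it reaches from about 400 to 875 mm from the base axis. Payload 4.4 kg.
Tool frame: the origin (TCP) lies midway between the tips of the shut fingers; the grasp point (between the pads) lies 19 mm behind it; z points along the fingers, y is the direction in which the jaws open and shut (so a half turn about z gives the same grasp; the last joint's range is limited). The gripper opens to 85 mm and grips with 20 to 120 N. Pads are 22 mm wide; open, the fingers measure 114 mm over their backs; the gripper's body (76 mm by 85 mm) begins 54 mm behind the grasp point. The pads swing forward as they close: fully open they stand 13 mm farther back than shut.
Start: joints at [-1.231, 0.628, 0.038, 1.517, -0.027, 0.996, -0.02], TCP at [256.568, 597.236, 231.313] pointing down, gripper open.
Joint ranges: [-3.06, 3.06], [-0.37, 2.12], [-1.25, 1.32], [0.18, 2.47], [-1.1, 4.24], [0.23, 1.98], [-2.94, 2.94]. Speed limits (rad/s): [2.57, 2.57, 3.14, 3.14, 3.14, 3.14, 3.14].

INTERFACE

Orientations are given as [roll, pitch, yaw] about the fixed x, y, z axes, in that order (R = Rz(yaw) Ry(pitch) Rx(roll)).
In Python, from cell import * gives the robot as it stands. The module is installed in compiled form; this text tells all that it offers.
- The arm moves only by the tool move_arm, never from a script. Its argument "series" is a list of rows, each a list of 2 entries, a list of its own where there are three numbers: the shift along the tool's x, y, z in m, then the turn about the tool's z in rad. In form: [[[x, y, z], yaw], ...]. A call has 1 to 5 rows; each row is the pose to reach, as a shift and turn from the pose measured when the call began, along the tool's axes at that moment; what a row does not reach only later rows make up. A row lasts 1/8 s, in which the tool goes at most 62.5 mm and 10.7 degrees, less where a joint would pass 70% of its speed; a pose out of reach is approached as far as the arm can. A call with a gripper value outside its range is refused whole. "claw" is the opening, from 0 (shut) to 1 (fully open), set as the call begins (left out, the last holds). The fingers move at their own pace and stop on an object; the grip force is fixed at half the most. Time passes only in rows, so rows that repeat a pose let the fingers close. It gives the time, the measured TCP pose, the force and the opening at its end, in the units of the state.
- read_state(): the state, without advancing time (a new reading comes with each control period).
- get_image(name): name is "side" or "top"; returns the picture (420x560x3 uint8, blue, green, red); there is no depth.
- camera_model(name): a dict with "fov_y" (degrees; the focal length in pixels is half the picture's height over the tangent of half this angle, whatever the lens; pixels are square), "cx", "cy" (the principal point, pixels), "pose" (4x4, takes a point from camera to world coordinates). Camera axes: x right, y down, z forward; pixel columns grow to the right and rows downward; lengths in mm; the calibration is good to about 2 mm. A picture is of the moment at which its call begins. camera_model takes no time and is no camera call.
- finish_job(): hands the job in, once; it reports no verdict.
The state is a dict: "clock": time; "qpos": joint angles; "qd": joint speeds; "tau": joint torques, N m; "eef_pos": TCP position; "tool_rot": TCP orientation; "force": force on the tool from outside, world axes, zero at the start; "torque": the same for the moment, N m; "width": finger opening in mm.
Only numpy, scipy, OpenCV 4.12 (cv2) and the standard library are available. Lean on these libraries where they do the work, as an engineer would, in place of code of your own. Each camera call takes 0.05 s, during which the arm holds its last target. There are 200 camera calls.

TASK

Get the fume extractor ready for the soldering lesson: push the clean filter cassette (blue frame, white pleats) fully home into the bay at the extractor's foot so that its bezel is flush with the housing, and lock the orange intake cap on the collar on top - lugs into the slots, press down against the spring, turn clockwise (seen from above) to the stop, and let it rise into its seat. Only once both are in, press the green start button and let it go. Do not press the red stop button, and leave the other things on the bench where they are.

Things in the scene. Friction and masses are not known exactly. Their poses are not given: they have to be found in the camera images.
- extractor: Light grey bench fume extractor, fixed. Origin: centre of its underside, on the bench; x = the way the cassette goes in, z up. Foot 180 (x) x 176 (y) x 60 mm high, front face with the bay mouth at x = -90; fan box on it from x = -30 to +90, top at z = 110. On that the round dark intake collar at x = 32, y = 33 and two push buttons at y = -63: green at x = 9, red at x = 55.
- bay_mouth (a point): Middle of the bay mouth at bench level, on the extractor's front face (its x = -90, y = 0, z = 0); axes as the extractor's. Bay 124 mm wide, 43 high, 160 deep, open below: the cassette slides on the bench until its bezel meets the front face. The side walls' front edges are rounded (13 mm) and lead the cassette in.
- intake (a point): Centre of the intake collar (94 mm across) at its top plane, 136 above the bench; axes as the extractor's. Opening 58 across, with two opposite slots 17 wide for the cap's lugs; the line through the slots is turned 0.157 rad clockwise (seen from above) from the x axis. A lug can turn clockwise only, under the rim: seat at 1.41 rad from the slot (catches within 0.08 rad), stop at 1.5.
- slot_mark (a point): White mark on the collar's rim at one of the two lug slots (there is another opposite): 43.5 mm from the collar's axis, 136 above the bench. To enter, the cap's bar points at the white marks.
- lock_mark (a point): Yellow mark on the collar's rim (another opposite), 43.5 mm from the collar's axis, on its y axis, 136 above the bench. Locked, the cap's bar points at the yellow marks.
- seal (a joint): Sprung black disc in the collar that carries the cap: m pressed down, 0 to 0.018; 2 N at 0, then 0.9 N/mm. At 0 its top is 4 mm below the collar's top, and the cap dropped into the slots rests there. To turn, press the cap to 15-18 mm below (18 = flange on the collar, about 14 N); let go in the seat it rises to 10.5 mm below and stays.
- cassette: Clean filter cassette, loose on the bench: blue frame, white pleats, dark blue bezel. Origin: centre of the filter block's underside; x to the nose that goes in first, z up. Block x = -66 to +66 mm, 120 wide, 40 high, nose corners rounded 10; bezel at the rear x = -74 to -66, 160 wide, 50 high. 0.35 kg, too wide to grasp: push it. Home, its origin is at extractor x = -24, y = 0.
- cap: Orange intake cap standing on the bench. Origin: centre of its underside; z up, x along the grip bar. Black skirt 54 mm across (foot 48), 18 high, two lugs at its foot along +x and -x, reaching 34 from the axis, 10 wide, 5 high; orange flange 82 across, z = 18 to 24; grip bar on it 66 long (x), 14 thick (y), z = 24 to 50. 0.15 kg.
- start_top (a point): Middle of the top of the green start button (22 across), 132 above the bench; pressed straight down, 5 mm travel, about 5 N fully down; springs back.
- stop_top (a point): Middle of the top of the red stop button, the same size, 46 mm from the green one. Not to be pressed.
- start (a joint): Travel of the green start button in m: 0 out, 0.005 fully pressed; it counts as pressed from 0.0035.
- stop (a joint): Travel of the red stop button in m: 0 out, 0.005 fully pressed.
- old_cassette: Used filter cassette, same size as the clean one, brown frame with black pleats. Bystander. Origin: centre of the block's underside.
- car: Pupil's cardboard model car on four disc wheels of 120 mm, 290 long over the wheels, 220 wide, 120 high. Bystander. Origin on the bench under its middle.
- matchbox: Yellow matchbox 55 x 36 x 16. Bystander. Origin: centre of underside.
- pencil_pot: Blue pot with pencils, 72 across, 165 high over the pencils. Bystander. Origin: centre of underside.
- spool: Solder spool standing on end, 60 across, 48 high. Bystander. Origin: centre of underside.
- tape_roll: Roll of clear tape lying flat, 90 across, 24 high. Bystander. Origin: centre of underside.
- screwdriver: Screwdriver with red handle lying flat, 190 long. Bystander. Origin: underside, at its middle.
- pulley: Green pulley wheel lying flat, 50 across, 16 high. Bystander. Origin: centre of underside.
Things that resemble listed ones, but are neither listed nor needed, are in the scene too. What is shaped like the cap but purple is not meant.

How it is judged:
By the outcome, as a careful person would: the job done as asked, in the order asked, and still so for the second after the job is handed in, with the robot touching nothing.
It also fails if it takes over 72 s, if anything falls off the work surface, if the arm or the gripper's body presses on something with over 40 N, if the wrist force passes 120 N, or if a joint passes its speed limit or range.

## Working session

There is one attempt and no reset: what is moved stays moved. The work goes in short steps, Python scripts to look and compute and a tool call to move; the robot and the scene stay as the last step left them, time stands still between calls to the robot, and variables do not carry over. Pictures are saved under pics/ and viewed, about 8 in all and at most 12, crops included, and the job is handed in when it is done.

Besides the shell and the picture viewer there is one more tool, called after ">>>" by a JSON object that holds its "op" and its "data", one argument or row to a line. move_arm: Moves the arm, as the interface text tells. Its arguments: {"type":"object","properties":{"series":{"type":"array"},"claw":{"type":"number"}},"required":["series"]}

```bash
mkdir -p pics; python3 - <<'E'
from cell import *
import cv2
s=read_state();print({k:s[k] for k in('clock','eef_pos','tool_rot','force','width')})
for n in('side','top'):
    print(n,camera_model(n)); cv2.imwrite(f'pics/{n}0.png',get_image(n))
E
```

```text
{'clock': 0.0, 'eef_pos': array([256.29407071, 596.63382934, 230.37057134]), 'tool_rot': array([-3.13962810e+00,  2.31043619e-05,  2.73582569e+00]), 'force': array([0.36231872, 0.56067717, 0.23156067]), 'width': 85.63154988259481}
side {'fov_y': 56.96022061093287, 'cx': 278.826830490898, 'cy': 202.3683603806237, 'pose': array([[ 8.62427217e-01, -3.68476314e-01,  3.47051152e-01,
         2.12768260e+02],
       [-5.05895796e-01, -6.04436842e-01,  6.15406814e-01,
        -6.75420973e+02],
       [-1.69923319e-02, -7.06315305e-01, -7.07693402e-01,
         8.67950869e+02],
       [ 0.00000000e+00,  0.00000000e+00,  0.00000000e+00,
         1.00000000e+00]])}
top {'fov_y': 56.37436438739755, 'cx': 275.49379102432937, 'cy': 204.27002067645856, 'pose': array([[-1.42062525e-02, -9.93823471e-01,  1.10059488e-01,
         4.34368855e+02],
       [-9.99863212e-01,  1.31870354e-02, -9.98300034e-03,
        -1.74931406e+01],
       [ 8.46998168e-03, -1.10186254e-01, -9.93874866e-01,
         1.20965253e+03],
       [ 0.00000000e+00,  0.00000000e+00,  0.00000000e+00,
         1.00000000e+00]])}
```

View pics/top0.png

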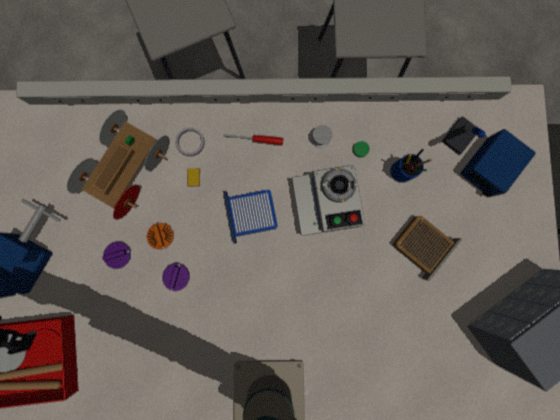

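View pics/side0.png

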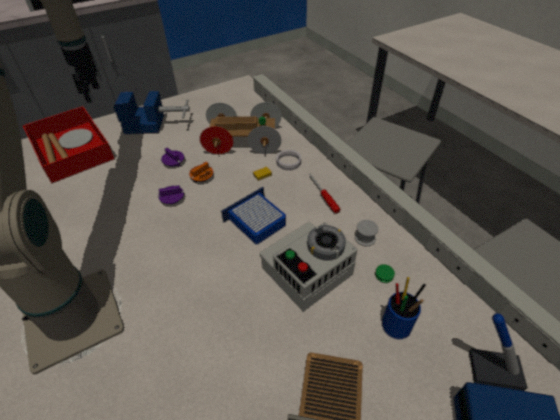

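Top view: the orange cap is at (160,236). What could be mistaken for it: the purple caps at (117,254) and (176,277). The blue/white cassette is at (251,213); the look-alike is the brown one at (426,245). The extractor is at (328,200), green button (333,219), red (354,218). Next, a close crop.

```bash
cat > h.py <<'E'
from cell import *
import cv2, numpy as np
def px2w(n,u,v,z):
    m=camera_model(n);P=np.array(m['pose']);f=210/np.tan(np.radians(m['fov_y']/2))
    d=P[:3,:3]@np.array([(u-m['cx'])/f,(v-m['cy'])/f,1]);o=P[:3,3]
    return (o+d*(z-o[2])/d[2])[:2]
def w2px(n,p):
    m=camera_model(n);P=np.array(m['pose']);f=210/np.tan(np.radians(m['fov_y']/2))
    c=P[:3,:3].T@(np.array(p,float)-P[:3,3]);return np.array([m['cx']+f*c[0]/c[2],m['cy']+f*c[1]/c[2]])
def crop(img,x,y,w,h,k):
    im=cv2.convertScaleAbs(img[y:y+h,x:x+w],alpha=1.6)
    im=cv2.resize(im,None,fx=k,fy=k,interpolation=cv2.INTER_CUBIC)
    for i in range(-(-x//10)*10,x+w,10): cv2.line(im,(int((i-x+.5)*k),0),(int((i-x+.5)*k),4 if i%50 else 12),(0,255,255),1)
    for j in range(-(-y//10)*10,y+h,10): cv2.line(im,(0,int((j-y+.5)*k)),(4 if j%50 else 12,int((j-y+.5)*k)),(0,255,255),1)
    return im
E
python3 - <<'E'
from h import *
t=cv2.imread('pics/top0.png')
a=crop(t,215,155,160,90,5)
b=crop(t,140,215,40,40,5)
s=cv2.imread('pics/side0.png')
c=crop(s,185,155,30,35,5)   
h=np.zeros((200,800,3),np.uint8); h[:200,:200]=b; h[:175,220:370]=c
o=np.vstack([a[:450],h[:150+0]]) if 0 else np.vstack([a[:400],h])
cv2.imwrite('pics/c1.png',o)
E
```

```text
(no output)
```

View pics/c1.png

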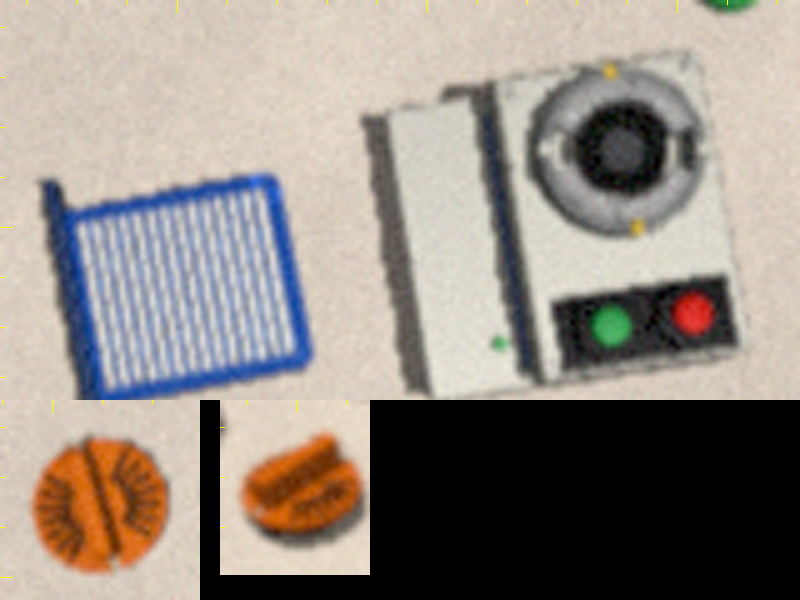

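```bash
python3 - <<'E'
from h import *
t=cv2.imread('pics/top0.png');s=cv2.imread('pics/side0.png')
a=crop(t,142,218,36,36,11);b=crop(s,185,155,34,36,11);c=crop(t,220,185,65,60,3)
o=np.zeros((600,790,3),np.uint8);o[:396,:396]=a;o[:396,400:774]=b;o[400:580,:195]=c
cv2.imwrite('pics/c2.png',o)
U=lambda X,Y:(215+X/5-.5,155+Y/5-.5)
W=lambda X,Y,z:px2w('top',*U(X,Y),z)
y1,y2=W(611,72,136),W(639,228,136);g,r=W(612,327,132),W(694,313,132)
print('yellow',y1,y2,np.linalg.norm(y1-y2),'ctr',(y1+y2)/2,'yaw',np.arctan2(*(y1-y2)[::-1])-np.pi/2)
print('g',g,'r',r,np.linalg.norm(g-r),np.arctan2(*(r-g)[::-1]))
w1,w2=W(548,150,136),W(697,150,136);print('white',w1,w2,np.linalg.norm(w1-w2),np.arctan2(*(w2-w1)[::-1]))
c=[W(*p) for p in((497,84,110),(690,50,110),(745,348,110),(545,382,110))];print('box',c,[np.linalg.norm(c[i]-c[i-1]) for i in range(4)])
f=[W(385,113,60),W(433,398,60)];print('foot',f,np.linalg.norm(f[0]-f[1]))
# model-based extractor fit (top view)
from scipy.optimize import least_squares
M=[(32,76.5,136,611,72),(32,-10.5,136,639,228),(9,-63,132,612,327),(55,-63,132,694,313),(-30,88,110,497,84),(90,88,110,690,50),(90,-88,110,745,348),(-30,-88,110,545,382),(-90,88,60,385,113),(-90,-88,60,433,398)]
def res(p,full=0):
    c_,s_=np.cos(p[2]),np.sin(p[2])
    return np.concatenate([w2px('top',(p[0]+c_*x-s_*y,p[1]+s_*x+c_*y,z))-U(X,Y) for x,y,z,X,Y in M])
q=least_squares(res,[600,-100,-1.4],loss='soft_l1');print('extractor',q.x,res(q.x).round(1))
# cassette block nose corners+ etc via blue mask
hsv=cv2.cvtColor(t,cv2.COLOR_BGR2HSV);m=((hsv[...,0]>100)&(hsv[...,0]<130)&(hsv[...,1]>110)).astype(np.uint8);m[:, :215]=0;m[:,290:]=0;m[:180]=0;m[245:]=0
ct=max(cv2.findContours(m,0,2)[0],key=cv2.contourArea);print('hull',cv2.approxPolyDP(cv2.convexHull(ct),1.5,True)[:,0].tolist())
for n,im in(('top',t),('side',s)):
    h=cv2.cvtColor(im,cv2.COLOR_BGR2HSV);m=((h[...,0]>5)&(h[...,0]<18)&(h[...,1]>170)).astype(np.uint8)
    w=np.zeros_like(m);
    if n=='top': w[218:254,142:178]=1
    else: w[155:191,185:219]=1
    ys,xs=np.nonzero(m*w);print(n,len(xs),xs.mean(),ys.mean(),xs.min(),xs.max(),ys.min(),ys.max(),px2w(n,xs.mean(),ys.mean(),28))
E
```

```text
yellow [ 650.21818282 -200.34558897] [ 562.40829863 -213.08897061] 88.72975565176483 ctr [ 606.31324073 -206.71727979] yaw -1.4266777914334188
g [ 508.08247988 -197.08396919] r [ 515.20857544 -242.67756913] 46.14712984661782 -1.4157547184692105
white [ 606.67004016 -163.948572  ] [ 605.60687428 -246.7889691 ] 82.84721910225862 -1.5836295283001476
box [array([ 649.30302443, -139.43221207]), array([ 667.66752078, -250.43097958]), array([ 496.73635591, -275.30249483]), array([ 479.19892136, -162.13729333])] [np.float64(171.61272271597213), np.float64(112.5076935838591), np.float64(172.7311650881317), np.float64(114.51604447927328)]
foot [array([642.38750261, -77.82594381]), array([ 472.790164  , -102.78459449])] 171.42401088430773
extractor [ 569.37177612 -178.99471446   -1.42833021] [-0.2  0.2 -0.3 -0.4 -0.1 -0.1 -0.1  0.1 -0.9 -1.   1.8 -0.6  1.9  0.6
 -0.1  0.4 -0.1 -0.4 -0.1  1.1]
hull [[268, 190], [270, 192], [276, 226], [234, 241], [224, 192]]
top 506 159.53359683794466 235.57114624505928 147 172 223 248 [475.37031546 319.83759814]
side 290 201.18965517241378 172.3896551724138 190 212 163 181 [474.76199214 312.0664931 ]
```

View pics/c2.png

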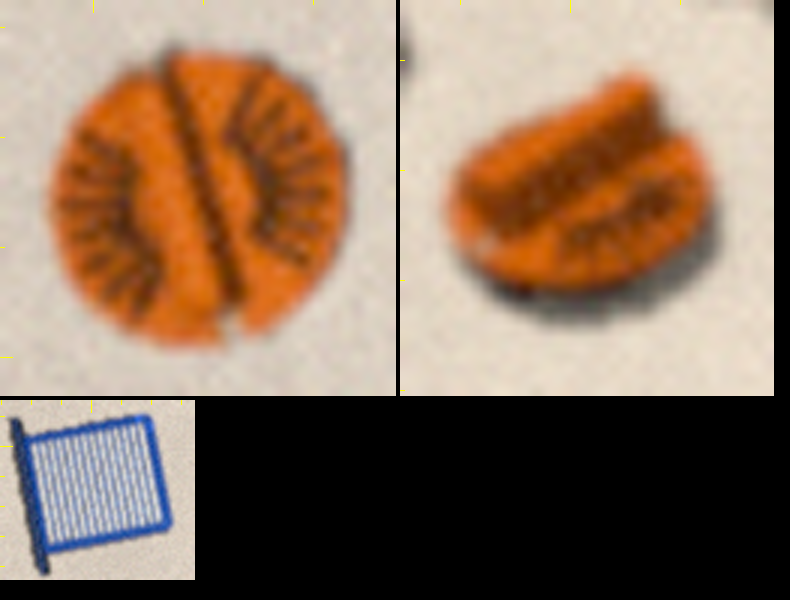

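```bash
cat >> h.py <<'E'
def wrap(a): return (a+np.pi)%(2*np.pi)-np.pi
def go(x,y,z,yaw=None,mod=np.pi):
    s=read_state();p=s['eef_pos'];r,pi_,w=s['tool_rot']
    from scipy.spatial.transform import Rotation as Ro
    R=Ro.from_euler('xyz',[r,pi_,w]).as_matrix()
    d=R.T@(np.array([x,y,z])-p)/1000
    t=None if yaw is None else -((yaw-w+mod/2)%mod-mod/2)
    print('at',p.round(1),'yaw',round(w,3),'shift',d.round(4),'turn',t,'F',s['force'].round(1),'w',round(s['width'],1),'t',s['clock'])
EX=np.array([569.4,-179.0]);EY=-1.4267
def ex(x,y):
    c,s=np.cos(EY),np.sin(EY);return EX+np.array([c*x-s*y,s*x+c*y])
E
python3 - <<'E'
from h import *
from scipy.optimize import least_squares
cap=px2w('top',159.6,235.4,24);print('cap top',cap)
for n in('top','side'):
  pr=np.array([w2px(n,(cap[0]+41*np.cos(a),cap[1]+41*np.sin(a),z)) for a in np.linspace(0,6.28,60) for z in(18,24)])
  print(n,pr.min(0),pr.max(0))
A=lambda X,Y:px2w('top',142+X/11-.5,218+Y/11-.5,24)
a,b=A(235,300),A(168,60);print('bar yaw',np.arctan2(*(b-a)[::-1]))
for yaw in(.2,.27,.34): print(yaw,[((w2px('top',(cap[0]+e*33*np.cos(yaw)+7*f*np.sin(yaw),cap[1]+e*33*np.sin(yaw)-7*f*np.cos(yaw),z))-[142,218]+.5)*11).round() for e in(1,-1) for f,z in((1,50),(-1,50))])
# cassette: hull corners (top picks, 3x crop at 220,185 origin row 400)
C=lambda X,Y:(220+X/3-.5,185+(Y-400)/3-.5)
M=[(-74,80,50,*C(11,420)),(-74,-80,50,*C(40,573)),(66,55,40,*C(150,418)),(66,-57,40,*C(170,524)),(-66,-60,40,*C(46,551)),(-66,60,40,*C(26,439))]
def res(p):
    c,s=np.cos(p[2]),np.sin(p[2])
    return np.concatenate([w2px('top',(p[0]+c*x-s*y,p[1]+s*x+c*y,z))-(u,v) for x,y,z,u,v in M])
q=least_squares(res,[540,70,-1.4],loss='soft_l1').x;print('cassette',q,res(q).round(1))
c,s=np.cos(EY),np.sin(EY);d=q[:2]-EX;print('in ext frame',c*d[0]+s*d[1],-s*d[0]+c*d[1],wrap(q[2]-EY))
print('intake',ex(32,33),'start',ex(9,-63))
go(*cap,120,.27)
E
```

```text
cap top [476.02031062 320.78952453]
top [145.93357982 221.79647506] [173.73962723 249.09754567]
side [188.41398122 163.95404877] [213.23070852 181.2120448 ]
bar yaw 0.2878396357605306
0.2 [array([175.,  68.]), array([123.,  79.]), array([220., 309.]), array([168., 321.])]
0.27 [array([166.,  68.]), array([115.,  83.]), array([228., 305.]), array([177., 320.])]
0.34 [array([157.,  69.]), array([108.,  87.]), array([235., 301.]), array([186., 319.])]
cassette [541.80766598  40.2177791   -1.38571829] [-0.4 -0.9 -0.1  0.9  0.9 -0.7  1.6  0.4 -0.3  1.1 -1.1 -0.8]
in ext frame -220.90803162009624 4.172905131314959 0.04098171252943983
intake [ 606.65313229 -205.92961446] start [ 508.34531085 -196.95341008]
at [256.3 596.7 230.5] yaw 2.736 shift [-0.3108 -0.1666  0.1107] turn -0.6758452745021271 F [-0.2  0.5  0.1] w 85.6 t 0.1
```

>>> {"op": "move_arm", "data": {
  "series": [
    [[-0.05,-0.027,0.01],-0.14],
    [[-0.1,-0.054,0.02],-0.28],
    [[-0.15,-0.08,0.03],-0.42],
    [[-0.2,-0.107,0.04],-0.56],
    [[-0.25,-0.134,0.05],-0.69]
  ],
  "claw": 0.6
}}

```text
clock: 0.72
eef_pos: [433.9, 373.1, 180.1]
tool_rot: [-3.14, -0.001, -2.853]
force: [0.5, 0.4, -0.3]
width: 51.5
```

```bash
python3 - <<'E'
from h import *
go(476,320.8,80,.285)
E
```

```text
at [433.9 373.1 180.1] yaw -2.853 shift [-0.0255 -0.062   0.1002] turn 0.003773010171435942 F [ 0.5  0.4 -0.3] w 51.5 t 0.725
```

>>> {"op": "move_arm", "data": {
  "series": [
    [[-0.0255,-0.062,0.02],0],
    [[-0.0255,-0.062,0.05],0],
    [[-0.0255,-0.062,0.09],0],
    [[-0.0255,-0.062,0.09],0]
  ]
}}

```text
clock: 1.23
eef_pos: [473.9, 319.0, 87.5]
tool_rot: [-3.138, -0.008, -2.853]
force: [-0.9, -0.4, 0.2]
width: 51.3
```

```bash
python3 - <<'E'
from h import *
go(476,320.8,28,.285)
t=get_image('top');s=get_image('side')
o=np.hstack([crop(t,137,213,46,46,8),crop(s,165,130,54,54,8)[:368]])
cv2.imwrite('pics/p4.png',o)
E
```

```text
at [473.9 319.   87.5] yaw -2.853 shift [-0.003   0.0014  0.0595] turn 0.003442148475231832 F [-0.9 -0.4  0.2] w 51.3 t 1.225
```

View pics/p4.png

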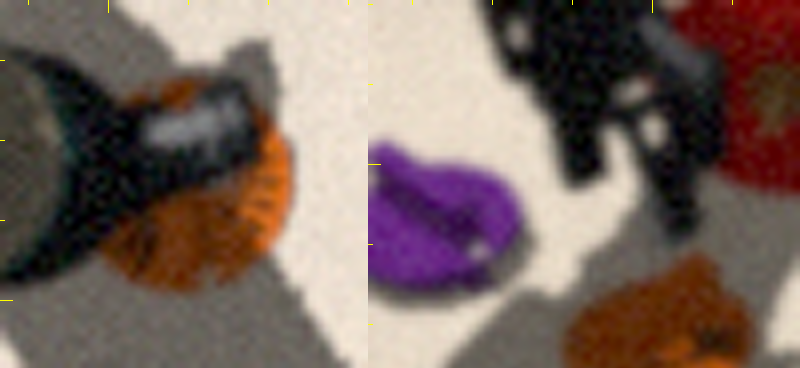

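The side view has the fingers above the orange cap, at about (191–207,152–160), and straddling its bar. I'll descend and grip.

>>> {"op": "move_arm", "data": {
  "series": [
    [[-0.003,0.0015,0.02],0],
    [[-0.003,0.0015,0.04],0],
    [[-0.003,0.0015,0.058],0],
    [[-0.003,0.0015,0.058],0]
  ]
}}

```text
clock: 1.82
eef_pos: [477.5, 323.2, 31.4]
tool_rot: [-3.139, -0.004, -2.852]
force: [-0.2, 0.2, -0.5]
width: 51.7
```

>>> {"op": "move_arm", "data": {
  "series": [
    [[0,0,0],0],
    [[0,0,0],0],
    [[0,0,0],0],
    [[0,0,0],0],
    [[0,0,0],0]
  ],
  "claw": 0
}}

```text
clock: 2.45
eef_pos: [477.9, 323.6, 32.1]
tool_rot: [-3.14, -0.002, -2.852]
force: [-0.5, -0.1, 5.0]
width: 12.6
```

>>> {"op": "move_arm", "data": {
  "series": [
    [[0,0,-0.03],0],
    [[0,0,-0.075],0],
    [[0,0,-0.13],0],
    [[0,0,-0.18],0],
    [[0,0,-0.19],0]
  ]
}}

```text
clock: 3.08
eef_pos: [479.7, 325.0, 225.2]
tool_rot: [3.141, 0.003, -2.852]
force: [0.8, -0.0, -1.9]
width: 12.9
```

```bash
python3 - <<'E'
from h import *
go(606.5,-206.2,222,1.557)
E
```

```text
at [479.7 325.  225.2] yaw -2.852 shift [ 0.0301 -0.5453  0.003 ] turn -1.2675261489231282 F [ 0.8 -0.  -1.9] w 12.9 t 3.075
```

>>> {"op": "move_arm", "data": {
  "series": [
    [[0.003,-0.05,0],0.17],
    [[0.006,-0.1,0],0.35],
    [[0.009,-0.16,0],0.53],
    [[0.012,-0.22,0],0.71],
    [[0.015,-0.28,0],0.89]
  ]
}}

```text
clock: 3.7
eef_pos: [544.3, 50.2, 223.6]
tool_rot: [3.141, -0.0, 2.535]
force: [1.2, 0.5, -2.0]
width: 12.2
```

```bash
python3 - <<'E'
from h import *
go(606.5,-206.2,222,1.557,2*np.pi)
E
```

```text
at [544.3  50.2 223.6] yaw 2.535 shift [-0.1972 -0.1752  0.0015] turn 0.9781416442465858 F [ 1.2  0.5 -2. ] w 12.2 t 3.7
```

>>> {"op": "move_arm", "data": {
  "series": [
    [[-0.04,-0.036,0],0.18],
    [[-0.08,-0.071,0],0.36],
    [[-0.12,-0.107,0],0.54],
    [[-0.16,-0.142,0],0.72],
    [[-0.197,-0.175,0],0.9]
  ]
}}

```text
clock: 4.32
eef_pos: [605.5, -207.6, 221.4]
tool_rot: [-3.138, -0.001, 1.629]
force: [0.5, 0.4, -1.9]
width: 12.6
```

```bash
python3 - <<'E'
from h import *
go(606.5,-206.2,222,1.557,2*np.pi)
E
```

```text
at [ 605.5 -207.6  221.4] yaw 1.629 shift [ 0.0014  0.0011 -0.0006] turn 0.0715533094700107 F [ 0.5  0.4 -1.9] w 12.6 t 4.325
```

>>> {"op": "move_arm", "data": {
  "series": [
    [[-0.001,0.001,0.015],0.072],
    [[-0.001,0.001,0.035],0.072],
    [[-0.001,0.001,0.035],0.072],
    [[-0.001,0.001,0.035],0.072]
  ]
}}

```text
clock: 4.82
eef_pos: [606.2, -208.5, 186.1]
tool_rot: [-3.137, -0.001, 1.557]
force: [-0.4, -0.3, -2.0]
width: 12.6
```

```bash
python3 - <<'E'
from h import *
go(606.5,-208.8,171,1.557,2*np.pi)
t=get_image('top');s=get_image('side')
cv2.imwrite('pics/s5.png',s);cv2.imwrite('pics/t5.png',t)
o=np.hstack([crop(t,310,145,65,90,6),crop(s,295,190,65,90,6)])
cv2.imwrite('pics/p5.png',o)
E
```

```text
at [ 606.2 -208.5  186.1] yaw 1.557 shift [-0.0003  0.0003  0.0151] turn -0.0002641381271186738 F [-0.4 -0.3 -2. ] w 12.6 t 4.825
```

View pics/p5.png

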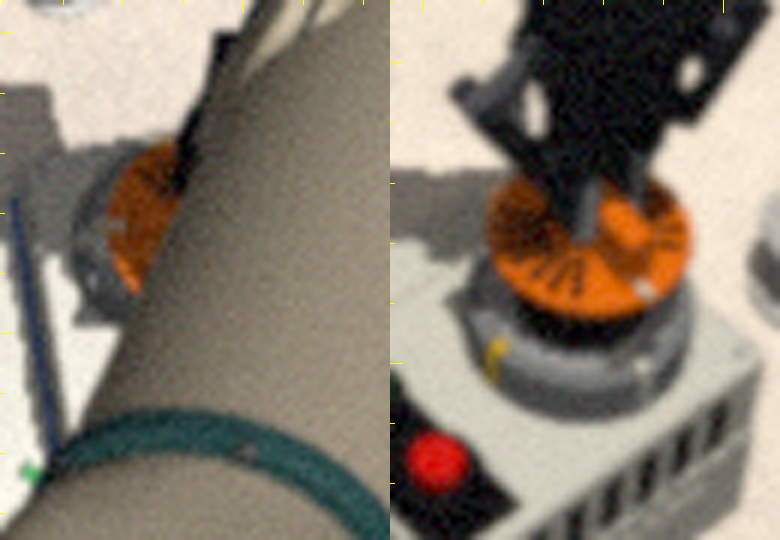

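```bash
python3 - <<'E'
from h import *
def bb(c,r,z):
  pr=np.array([w2px('side',(c[0]+r*np.cos(a),c[1]+r*np.sin(a),z)) for a in np.linspace(0,6.283,90)])
  f=lambda p:((p-[295,190]+.5)*6+[390,0]).round()
  return f(pr.min(0)),f(pr.max(0))
I=(606.5,-206.2)
print('collar top',bb(I,47,136),'base',bb(I,47,110))
for b in(150,155): print(b,'flange',bb(I,41,b+24),bb(I,41,b+18))
f=lambda p:((w2px('side',p)-[295,190]+.5)*6+[390,0]).round()
for y in ((32,76.5),(32,-10.5)):print('yel',f((*ex(*y),136)))
w=-.157;print('white',[f((*ex(32+k*43.5*np.cos(w),33+k*43.5*np.sin(w)),136)) for k in(1,-1)])
n=1.557;print('notch',[f((I[0]+k*40*np.cos(n),I[1]+k*40*np.sin(n),179)) for k in(1,-1)])
E
```

```text
collar top (array([462., 208.]), array([695., 387.])) base (array([460., 249.]), array([688., 427.]))
150 flange (array([481., 157.]), array([690., 314.])) (array([480., 167.]), array([688., 324.]))
155 flange (array([481., 149.]), array([691., 306.])) (array([481., 159.]), array([689., 316.]))
yel [655. 242.]
yel [499. 348.]
white [array([641., 367.]), array([519., 225.])]
notch [array([529., 160.]), array([645., 292.])]
```

>>> {"op": "move_arm", "data": {
  "series": [
    [[0,-0.0005,0.008],0],
    [[0,-0.0005,0.015],0],
    [[0,-0.0005,0.02],0],
    [[0,-0.0005,0.024],0],
    [[0,-0.0005,0.024],0]
  ]
}}

```text
clock: 5.55
eef_pos: [606.1, -208.5, 162.9]
tool_rot: [-3.139, -0.0, 1.557]
force: [-0.3, 0.3, 0.4]
width: 12.9
```

>>> {"op": "move_arm", "data": {
  "series": [
    [[0,0,0.005],0],
    [[0,0,0.01],0],
    [[0,0,0.014],0],
    [[0,0,0.0165],0],
    [[0,0,0.0165],0]
  ]
}}

```text
clock: 6.18
eef_pos: [606.4, -208.6, 150.0]
tool_rot: [-3.141, -0.001, 1.557]
force: [-7.1, 3.3, 21.7]
width: 12.4
```

>>> {"op": "move_arm", "data": {
  "series": [
    [[0.0003,-0.0005,0.001],0.0],
    [[0.0003,-0.001,0.001],0.17],
    [[0.0005,-0.0014,0.001],0.34],
    [[0.0007,-0.0018,0.001],0.51],
    [[0.001,-0.0021,0.001],0.68]
  ]
}}

```text
clock: 6.8
eef_pos: [606.2, -208.0, 151.4]
tool_rot: [3.139, -0.003, 0.872]
force: [-1.1, 1.4, 10.6]
width: 12.6
```

>>> {"op": "move_arm", "data": {
  "series": [
    [[0,-0.0004,0.0022],0.17],
    [[0,-0.0008,0.0022],0.34],
    [[0.0001,-0.0012,0.0022],0.51],
    [[0.0001,-0.0016,0.0022],0.68],
    [[0.0002,-0.0017,0.0022],0.74]
  ]
}}

```text
clock: 7.42
eef_pos: [606.5, -206.2, 151.1]
tool_rot: [3.141, -0.007, 0.131]
force: [-0.6, 2.3, 11.4]
width: 12.7
```

```bash
python3 - <<'E'
from h import *
s=read_state();print(s['torque'],s['eef_pos'],s['tool_rot'],s['force'])
E
```

```text
[0.7146141  0.33604272 0.1306384 ] [ 606.54948116 -206.21163499  151.09513099] [ 3.14096965 -0.00719172  0.13095849] [-0.55348431  2.25737398 11.40506792]
```

>>> {"op": "move_arm", "data": {
  "series": [
    [[0,0,0],0],
    [[0,0,-0.003],0],
    [[0,0,-0.006],0],
    [[0,0,-0.0075],0],
    [[0,0,-0.0085],0]
  ]
}}

```text
clock: 8.05
eef_pos: [606.6, -206.1, 157.9]
tool_rot: [3.14, -0.006, 0.131]
force: [4.8, -2.9, -18.2]
width: 12.6
```

>>> {"op": "move_arm", "data": {
  "series": [
    [[0,0,0.001],0],
    [[0,0,0.001],0]
  ]
}}

```text
clock: 8.3
eef_pos: [606.6, -206.2, 157.6]
tool_rot: [3.141, -0.007, 0.131]
force: [-0.3, 1.6, 2.3]
width: 12.4
```

>>> {"op": "move_arm", "data": {
  "series": [
    [[0,0,0],0],
    [[0,0,0],0],
    [[0,0,0],0],
    [[0,0,0],0]
  ],
  "claw": 0.55
}}

```text
clock: 8.8
eef_pos: [606.6, -206.2, 157.7]
tool_rot: [3.141, -0.007, 0.131]
force: [0.9, -0.2, -0.8]
width: 46.8
```

>>> {"op": "move_arm", "data": {
  "series": [
    [[0,0,-0.03],0],
    [[0,0,-0.07],0],
    [[0,0,-0.1],0],
    [[0,0,-0.1],0]
  ]
}}

```text
clock: 9.3
eef_pos: [607.1, -207.3, 260.3]
tool_rot: [3.138, -0.011, 0.131]
force: [0.4, 0.4, -1.0]
width: 47.0
```

```bash
python3 - <<'E'
from h import *
a=ex(-330,4);go(*a,180,EY)
E
```

```text
at [ 607.1 -207.3  260.3] yaw 0.131 shift [-0.0349 -0.3633  0.0787] turn 1.5578119894872902 F [ 0.4  0.4 -1. ] w 47.0 t 9.3
```

>>> {"op": "move_arm", "data": {
  "series": [
    [[-0.007,-0.06,0],-0.18],
    [[-0.014,-0.12,0],-0.36],
    [[-0.021,-0.18,0],-0.54],
    [[-0.028,-0.24,0],-0.72],
    [[-0.032,-0.3,0],-0.9]
  ],
  "claw": 1
}}

```text
clock: 9.93
eef_pos: [534.7, 88.0, 258.1]
tool_rot: [3.132, -0.003, 1.037]
force: [0.8, 0.1, -0.8]
width: 85.4
```

```bash
python3 - <<'E'
from h import *
a=ex(-330,4);go(*a,110,EY)
E
```

```text
at [534.7  88.  258.1] yaw 1.037 shift [ 0.0468 -0.0396  0.1479] turn -0.6777738581123098 F [ 0.8  0.1 -0.8] w 85.4 t 9.925
```

>>> {"op": "move_arm", "data": {
  "series": [
    [[0.015,-0.012,0.02],-0.17],
    [[0.03,-0.025,0.05],-0.34],
    [[0.045,-0.038,0.08],-0.51],
    [[0.0468,-0.0396,0.12],-0.678],
    [[0.0468,-0.0396,0.14],-0.678]
  ]
}}

```text
clock: 10.55
eef_pos: [523.8, 148.4, 115.1]
tool_rot: [3.136, 0.003, 1.717]
force: [0.6, -0.2, 1.1]
width: 85.6
```

```bash
python3 - <<'E'
from h import *
a=ex(-330,4);go(*a,10,EY)
s=get_image('side');cv2.imwrite('pics/s6.png',s);t=get_image('top');cv2.imwrite('pics/t6.png',t)
o=np.zeros((600,800,3),np.uint8);o[:,:]=crop(s,200,155,160,120,5);cv2.imwrite('pics/p6.png',o)
E
```

```text
at [523.8 148.4 115.1] yaw 1.717 shift [-0.0002  0.0016  0.1051] turn 0.0026030588065077964 F [ 0.6 -0.2  1.1] w 85.6 t 10.55
```

View pics/p6.png

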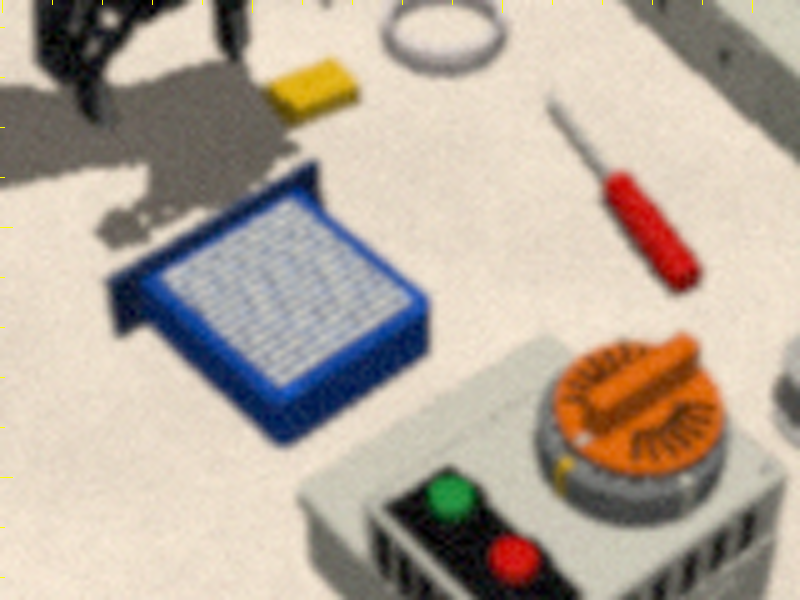

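Side view: the cap is seated, its bar pointing at the yellow marks (313,248 in full-picture pixels). The cassette is untouched ahead of the bay. Next I fit its pose relative to the extractor from this same view.

```bash
python3 - <<'E'
from h import *
from scipy.optimize import least_squares
def fit(M,x0):
    def res(p):
        c,s=np.cos(p[2]),np.sin(p[2])
        return np.concatenate([w2px('side',(p[0]+c*x-s*y,p[1]+s*x+c*y,z))-(200+X/5-.5,155+Y/5-.5) for x,y,z,X,Y in M])
    q=least_squares(res,x0,loss='soft_l1').x;print(q,res(q).round(1));return q
e=fit([(-90,-88,60,298,500),(-90,88,60,548,335),(9,-63,132,450,492),(55,-63,132,514,556),(32,-10.5,136,562,465),(90,88,110,783,472)],[569,-179,-1.42])
k=fit([(-74,-80,50,108,280),(-74,80,50,317,160),(66,-57,40,281,397),(66,57,40,430,299),(-66,-60,40,143,283),(66,-57,0,285,445)],[541,40,-1.39])
for n,E,a in(('vs fit',e[:2],e[2]),('vs EX',EX,EY)):
    d=k[:2]-E;c,s=np.cos(a),np.sin(a);print(n,c*d[0]+s*d[1],-s*d[0]+c*d[1],wrap(k[2]-a))
E
```

```text
[ 569.23204305 -179.51042045   -1.43524095] [-1.1 -2.7 -0.5 -1.1 -0.1  0.8 -0.3  0.5  0.6  0.2  1.7 -0. ]
[543.54355597  41.80940441  -1.38907698] [-0.9 -1.  -0.5 -1.5  0.4  1.1  1.1  0.8 -0.4 -1.   0.4  0.5]
vs fit -222.76108987120645 4.456465740534497 0.04616396762597752
vs EX -222.23389080258227 6.119358987798655 0.03762302077675095
```

>>> {"op": "move_arm", "data": {
  "series": [
    [[0,0.001,0.03],0],
    [[0,0.001,0.06],0],
    [[0,0.001,0.09],0],
    [[0,0.001,0.1],0],
    [[0,0.001,0.1],0]
  ]
}}

```text
clock: 11.28
eef_pos: [524.8, 147.3, 15.1]
tool_rot: [3.138, 0.004, 1.715]
force: [0.0, -0.1, 0.7]
width: 85.1
```

```bash
python3 - <<'E'
from h import *
go(*ex(-230,2),12,EY)
E
```

```text
at [524.8 147.3  15.1] yaw 1.715 shift [-0.0993 -0.0007  0.0036] turn -7.257223708734273e-05 F [ 0.  -0.1  0.7] w 85.1 t 11.275
```

>>> {"op": "move_arm", "data": {
  "series": [
    [[-0.018,0,0],0],
    [[-0.036,0,0],0],
    [[-0.052,0,0],0],
    [[-0.064,0,0],0],
    [[-0.07,0,0],0]
  ]
}}

```text
clock: 11.9
eef_pos: [535.4, 77.8, 16.3]
tool_rot: [3.137, 0.003, 1.714]
force: [-0.8, 6.6, 5.5]
width: 85.7
```

```bash
python3 - <<'E'
from h import *
go(*ex(-230,2),12,EY)
s=get_image('side');cv2.imwrite('pics/s7.png',s)
cv2.imwrite('pics/p7.png',crop(s,200,155,160,120,5))
E
```

```text
at [535.4  77.8  16.3] yaw 1.714 shift [-0.029  -0.0012  0.0043] turn -0.0010374656920175696 F [-0.8  6.6  5.5] w 85.7 t 11.9
```

View pics/p7.png

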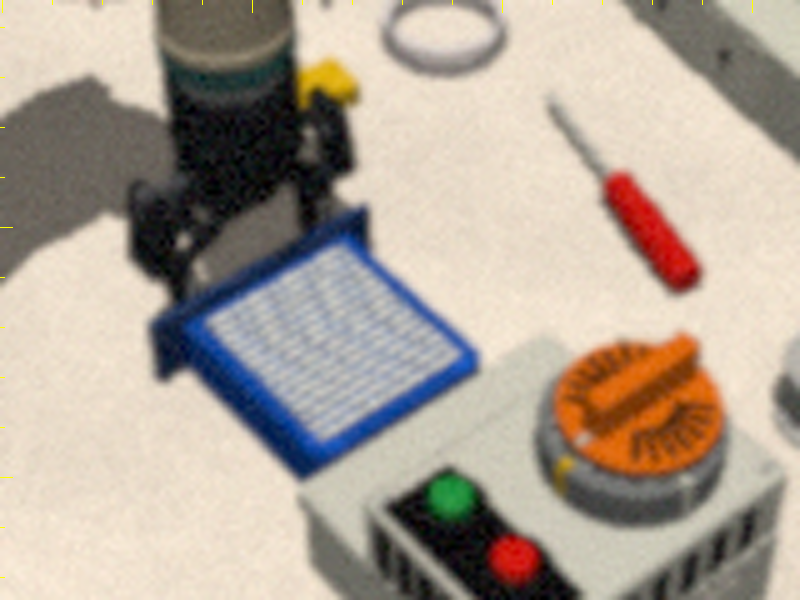

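```bash
python3 - <<'E'
from h import *
from scipy.optimize import least_squares
def fit(M,x0):
    def res(p):
        c,s=np.cos(p[2]),np.sin(p[2])
        return np.concatenate([w2px('side',(p[0]+c*x-s*y,p[1]+s*x+c*y,z))-(200+X/5-.5,155+Y/5-.5) for x,y,z,X,Y in M])
    q=least_squares(res,x0,loss='soft_l1').x;print(q,res(q).round(1));return q
k=fit([(-74,-80,50,153,322),(-74,80,50,367,207),(66,-57,40,316,450),(66,57,40,477,355),(-66,-60,40,182,328)],[545,0,-1.4])
for n,E,a in(('vs fit',np.array([569.23,-179.51]),-1.435),('vs EX',EX,EY)):
    d=k[:2]-E;c,s=np.cos(a),np.sin(a);print(n,c*d[0]+s*d[1],-s*d[0]+c*d[1],wrap(k[2]-a))
E
```

```text
[545.40522387  -7.20309103  -1.44142338] [-2.  -0.6 -0.4 -1.7  0.8  2.1  1.   1.3 -0.1 -1. ]
vs fit -173.9460065491313 -0.2786441550254217 -0.006423378459578188
vs EX -173.46202502537156 0.9236275154359461 -0.014723378459578385
```

>>> {"op": "move_arm", "data": {
  "series": [
    [[-0.01,0,0],0],
    [[-0.02,0,0],0],
    [[-0.03,0,0],0],
    [[-0.04,0,0],0],
    [[-0.05,0,0],0]
  ]
}}

```text
clock: 12.58
eef_pos: [542.5, 26.8, 16.3]
tool_rot: [3.138, 0.004, 1.713]
force: [-1.1, 3.8, 1.0]
width: 85.4
```

```bash
python3 - <<'E'
from h import *
go(*ex(-109,1),14,EY)
E
```

```text
at [542.5  26.8  16.3] yaw 1.713 shift [-0.0985 -0.0018  0.0027] turn -0.0016306902007077184 F [-1.1  3.8  1. ] w 85.4 t 12.575
```

>>> {"op": "move_arm", "data": {
  "series": [
    [[-0.012,0,0],0],
    [[-0.025,0,0],0],
    [[-0.038,0,0],0],
    [[-0.05,0,0],0],
    [[-0.06,0,0],0]
  ]
}}

```text
clock: 13.2
eef_pos: [550.9, -34.0, 16.4]
tool_rot: [3.138, 0.004, 1.712]
force: [0.3, 1.5, -1.3]
width: 85.3
```

>>> {"op": "move_arm", "data": {
  "series": [
    [[-0.01,0,0],0],
    [[-0.019,0,0],0],
    [[-0.026,0,0],0],
    [[-0.03,0,0],0],
    [[-0.032,0,0],0]
  ]
}}

```text
clock: 13.82
eef_pos: [555.4, -65.7, 16.5]
tool_rot: [3.138, 0.004, 1.712]
force: [-1.5, 2.1, -0.6]
width: 85.4
```

>>> {"op": "move_arm", "data": {
  "series": [
    [[-0.002,0,0],0],
    [[-0.004,0,0],0],
    [[-0.006,0,0],0],
    [[-0.006,0,0],0]
  ]
}}

```text
clock: 14.32
eef_pos: [555.9, -69.4, 16.5]
tool_rot: [3.139, 0.001, 1.713]
force: [-0.9, 6.8, -0.3]
width: 85.2
```

```bash
python3 - <<'E'
from h import *
go(*ex(-109,1),14,EY)
E
```

```text
at [555.9 -69.4  16.5] yaw 1.713 shift [-0.0014 -0.0014  0.0025] turn -0.001926290487865856 F [-0.9  6.8 -0.3] w 85.2 t 14.325
```

>>> {"op": "move_arm", "data": {
  "series": [
    [[-0.004,0,0],0],
    [[-0.006,0,0],0],
    [[-0.008,0,0],0],
    [[-0.008,0,0],0]
  ]
}}

```text
clock: 14.82
eef_pos: [555.8, -69.2, 16.4]
tool_rot: [3.141, -0.01, 1.715]
force: [-0.9, 17.7, 3.9]
width: 85.4
```

>>> {"op": "move_arm", "data": {
  "series": [
    [[0.015,0,0],0],
    [[0.04,0,-0.02],0],
    [[0.05,0,-0.07],0],
    [[0.06,0,-0.12],0],
    [[0.06,0,-0.18],0]
  ],
  "claw": 0
}}

```text
clock: 15.45
eef_pos: [547.1, -10.8, 198.3]
tool_rot: [-3.141, -0.009, 1.717]
force: [1.1, 0.3, -0.5]
width: -0.0
```

```bash
python3 - <<'E'
from h import *
go(*ex(9,-63),170,EY)
s=get_image('side');cv2.imwrite('pics/s8.png',s)
cv2.imwrite('pics/p8.png',crop(s,235,190,130,100,6))
f=lambda p:((w2px('side',p)-[235,190]+.5)*6).round()
print('bezel rear top home',[f((*ex(-98,y),50)) for y in(-80,80)],'if 5mm out',[f((*ex(-103,y),50)) for y in(-80,80)],'green',f((*ex(9,-63),132)))
E
```

```text
at [547.1 -10.8 198.3] yaw 1.717 shift [-0.1788 -0.0653  0.0267] turn 0.0016556612846647667 F [ 1.1  0.3 -0.5] w -0.0 t 15.45
bezel rear top home [array([146., 368.]), array([417., 197.])] if 5mm out [array([139., 361.]), array([411., 191.])] green [330. 385.]
```

View pics/p8.png

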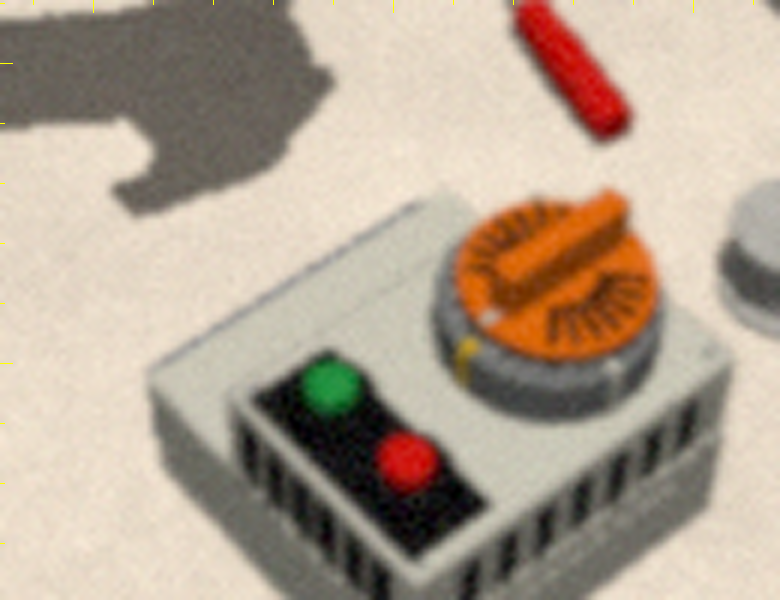

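The bezel shows as a thin dark line from (150,365) to (417,200) in the crop, which matches the predicted home position. The cap's bar is at the yellow mark, and the green button is at crop (332,387) against a predicted (330,385). Both parts are in, so on to the green button.

>>> {"op": "move_arm", "data": {
  "series": [
    [[-0.04,-0.02,0],0],
    [[-0.09,-0.04,0],0],
    [[-0.14,-0.06,0],0],
    [[-0.179,-0.0655,0.01],0],
    [[-0.179,-0.0655,0.02],0]
  ]
}}

```text
clock: 16.12
eef_pos: [512.4, -203.8, 184.3]
tool_rot: [3.127, -0.003, 1.708]
force: [-0.6, 0.9, 0.9]
width: -0.3
```

```bash
python3 - <<'E'
from h import *
go(*ex(9,-63),137,EY)
E
```

```text
at [ 512.4 -203.8  184.3] yaw 1.708 shift [ 0.0072 -0.0038  0.0473] turn -0.0068301877333700745 F [-0.6  0.9  0.9] w -0.3 t 16.125
```

>>> {"op": "move_arm", "data": {
  "series": [
    [[0.006,-0.0035,0],-0.007],
    [[0.006,-0.0035,0.01],-0.007],
    [[0.006,-0.0035,0.025],-0.007],
    [[0.006,-0.0035,0.04],-0.007],
    [[0.006,-0.0035,0.042],-0.007]
  ]
}}

```text
clock: 16.75
eef_pos: [507.8, -197.5, 140.7]
tool_rot: [3.13, -0.004, 1.716]
force: [-0.0, 0.6, 0.0]
width: -0.4
```

```bash
python3 - <<'E'
from h import *
go(*ex(9,-63),127,EY)
E
```

```text
at [ 507.8 -197.5  140.7] yaw 1.716 shift [0.0004 0.0004 0.0137] turn 0.0006874697418899345 F [-0.   0.6  0. ] w -0.4 t 16.75
```

>>> {"op": "move_arm", "data": {
  "series": [
    [[0,0.0004,0.006],0],
    [[0,0.0004,0.01],0],
    [[0,0.0004,0.013],0],
    [[0,0.0004,0.0155],0],
    [[0,0.0004,0.0155],0]
  ]
}}

```text
clock: 17.38
eef_pos: [508.9, -197.7, 129.5]
tool_rot: [3.127, -0.004, 1.715]
force: [-8.8, 3.0, 35.7]
width: 0.1
```

>>> {"op": "move_arm", "data": {
  "series": [
    [[0,0,0],0]
  ]
}}

```text
clock: 17.5
eef_pos: [508.8, -197.7, 131.3]
tool_rot: [3.125, -0.004, 1.715]
force: [-2.0, 1.6, 4.1]
width: -0.2
```

>>> {"op": "move_arm", "data": {
  "series": [
    [[0,0,-0.001],0]
  ]
}}

```text
clock: 17.62
eef_pos: [508.7, -197.7, 133.1]
tool_rot: [3.125, -0.004, 1.715]
force: [-1.9, 0.6, 2.7]
width: -0.0
```

>>> {"op": "move_arm", "data": {
  "series": [
    [[0,0,-0.0015],0]
  ]
}}

```text
clock: 17.75
eef_pos: [508.7, -197.7, 134.8]
tool_rot: [3.125, -0.004, 1.714]
force: [0.5, 0.3, 1.4]
width: 0.0
```

>>> {"op": "move_arm", "data": {
  "series": [
    [[0,0,-0.0015],0]
  ]
}}

```text
clock: 17.88
eef_pos: [508.8, -197.7, 136.0]
tool_rot: [3.125, -0.004, 1.715]
force: [0.2, -0.1, -0.3]
width: -0.1
```

>>> {"op": "move_arm", "data": {
  "series": [
    [[0,0,-0.02],0],
    [[0,0,-0.05],0],
    [[0.02,0,-0.08],0],
    [[0.06,0,-0.1],0],
    [[0.1,0,-0.11],0]
  ]
}}

```text
clock: 18.5
eef_pos: [493.1, -98.6, 247.2]
tool_rot: [3.123, -0.004, 1.714]
force: [1.1, 1.2, -0.0]
width: 0.2
```

>>> {"op": "move_arm", "data": {
  "series": [
    [[0.03,0.01,0],0],
    [[0.07,0.03,0],0],
    [[0.12,0.05,0],0],
    [[0.16,0.05,0],0],
    [[0.2,0.05,0],0]
  ]
}}

```text
clock: 19.12
eef_pos: [513.9, 108.0, 248.3]
tool_rot: [3.124, -0.003, 1.714]
force: [0.8, 0.3, -0.3]
width: -0.0
```

```bash
python3 - <<'E'
from h import *
go(*ex(9,-63),127,EY)
s=get_image('side');t=get_image('top')
o=np.hstack([crop(s,235,190,130,100,5)[:, :650]]);b=crop(t,280,150,100,100,1)
cv2.imwrite('pics/p9.png',cv2.resize(np.hstack([crop(s,235,190,100,100,4),crop(t,275,150,100,100,4)]),None,fx=1,fy=1))
E
```

```text
at [513.9 108.  248.3] yaw 1.714 shift [-0.3014 -0.0512  0.1194] turn -0.0007063362687791397 F [ 0.8  0.3 -0.3] w -0.0 t 19.125
```

View pics/p9.png

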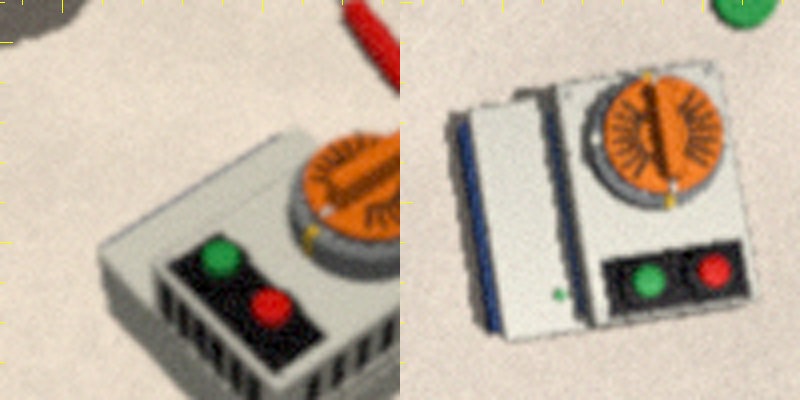

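The top view shows the bezel flush and parallel along the front, the cap's bar on both yellow marks, and the buttons out. While I backed off the button, the force fell from 4.1 N to 0 over about 5 mm, so it had been pressed all the way. Handing in.

```bash
python3 -c "
from cell import *
print(finish_job())"
```

```text
the job is handed in; nothing more can be done
None
```

The fume extractor is ready: the cap is locked, the cassette is home, and the green start button was pressed and released last. I handed the job in at about 19 s of the 72 s allowed.

- **Cap:** I dropped it into the slots, pressed it about 17 mm down, turned it 1.43 rad clockwise and let it rise. I aimed for the seat at 1.41 rad and did not touch the stop at 1.5. It held against an 18 N pull, and in the last pictures the bar points at the yellow marks.
- **Cassette:** I pushed it with both open fingers until it stopped solid at about 18 N, where home was expected. The bezel's edge matches its predicted home position in the side view and runs parallel to the front face in the top view.
- **Start button:** I pressed it to its bottom stop. The peak was about 36 N, far more than the 5 N it needs. As I backed off, the force fell from 4.1 N to zero over about 5 mm, so it was fully down and sprang back.
- **Not touched:** The red button was never touched, and I planned no contact with the other things on the bench, though I did not compare their positions before and after.

No final check failed. Two readings disagreed by a few millimetres along the way. The tool height read about 2 mm high when the button bottomed. The cap's centre was about 2–3 mm off my first camera estimate when I gripped it, and I allowed for that when placing it.

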